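# Set and lock a levelling screw of a bench press

### The arm

A 6-joint arm with a two-finger parallel gripper is mounted at the origin on the work surface. World frame = base frame: x ahead of the robot, y to its left, z up, the work surface at z = 0. Lengths are in mm, angles in rad, forces in N, time in s.
With the tool pointing down it reaches from about 275 to 825 mm from the base axis. Payload 5.2 kg.
Tool frame: the origin (TCP) lies between the finger pads; the fingertips stand 17 mm ahead of it and the grasp point (between the pads) lies 2 mm behind it; z points along the fingers, y is the direction in which the jaws open and shut (so a half turn about z gives the same grasp; the last joint's range is limited). The gripper opens to 93 mm and grips with 3 to 60 N. Pads are 15 mm wide; open, the fingers measure 128 mm over their backs; the gripper's body (75 mm by 188 mm) begins 65 mm behind the grasp point.
Start: joints at [1.004, 0.259, 1.535, -0, 1.348, -0.203], TCP at [195.684, 514.016, 235.653] pointing down, gripper open.
Joint ranges: [-3.14, 3.14], [-0.91, 2.08], [0.19, 2.58], [-1.22, 4.36], [0.22, 2.71], [-3.12, 3.12]. Speed limits (rad/s): [2.57, 2.57, 3.14, 3.14, 3.14, 3.14].

### API

Orientations are given as a rotation vector (axis times angle).
In Python, from rig import robot gives the robot as it stands.
- The arm moves only by the shell command python3 -m pendant 'ROWS'. ROWS is JSON, a list of rows, each a list of 7 numbers: the shift along the tool's x, y, z in cm, then the turn, a rotation vector about the tool's x, y, z in degrees, then the closure in counts, from 0 (fully open) to 255 (shut). A call has 1 to 5 rows; each row shifts and turns the commanded pose from where the row before left it, along the tool's axes as they then stand; what a row does not reach is not made up. A row lasts 1/12 s, in which the tool goes at most 41.7 mm and 7.16 degrees, less where a joint would pass 70% of its speed; a pose out of reach is approached as far as the arm can. A call is refused whole if a number of a shift passes 4.17 or a number of a turn 7.16, either way. A call with a gripper value outside its range is refused whole. The fingers move at their own pace and stop on an object; the grip force is fixed at half the most. Time passes only in rows, so rows that do not move let the fingers close. It gives the time, the measured TCP pose, the force and the opening at its end, in the units of the state.
- robot.sense(): the state, without advancing time (a new reading comes with each control period).
- robot.capture(name): name is "scene" or "top" or "wrist"; returns (picture, depth): 480x640x3 uint8, red, green, blue; 480x640 float32, mm along the optical axis (not along the pixel's ray), 0 where there is no reading.
- robot.camera_model(name): a dict with "intrinsics" (3x3 intrinsics, pixels), "k1" (the pictures are not rectified: a ray, as slopes to the right and down, at radius r is drawn at 1 + k1 r^2 times it, then the intrinsics apply), "T" (4x4, takes a point from camera to world coordinates). Camera axes: x right, y up, looking along -z (the intrinsics and any distortion apply to the point x, -y, -z); pixel columns grow to the right and rows downward; lengths in mm; the calibration is good to about 2 mm. A picture is of the moment at which its call begins: read the wrist's pose just before it. camera_model takes no time and is no camera call; for the wrist camera it gives the pose at the moment of the call.
- robot.job_done(): hands the job in, once; it reports no verdict.
The state is a dict: "time_s": time; "q": joint angles; "qvel": joint speeds; "effort": joint torques, N m; "eef_pos": TCP position; "eef_rot": TCP orientation; "force": force on the tool from outside, world axes, zero at the start; "ft_torque": the same for the moment, N m; "finger_gap": opening from 0.0 (shut) to 1.0 (fully open).
Only numpy, scipy, OpenCV 4.12 (cv2) and the standard library are available. Lean on these libraries where they do the work, as an engineer would, in place of code of your own. Each camera call takes 0.05 s, during which the arm holds its last target.

### The job

The small hand-lever press rocks: the levelling foot at its open end, away from the column, on the robot's side, hangs just clear of the bench with its jam nut backed off. Turn that levelling screw down by its square head until its rubber foot bears firmly on the bench, but not so hard that it jacks the press up; then run its jam nut down and tighten it firmly, not brutally, on the lug, so that the setting is locked with the foot still bearing. Leave the things on the bead mat where they are.

Things in the scene. Friction and masses are not known exactly. Their poses are not given: they have to be found in the camera images.
- press: grey hand-lever press on four levelling screws, one through a round lug at each corner; heavy, does not move. Origin: on the bench under the middle of its base plate; x from the robot's side to the far side, y from the column end to the open end. The loose foot is at x -60, y +168 mm here. Base plate 170 x 290 mm, top 42 mm up; column at y -95 mm; 300 mm tall, lever knob 420 mm up
- lug: round grey lug, 50 mm across, that carries the loose levelling screw. Its top is 42 mm above the bench and bears a spring washer 28 mm across, 1.5 mm thick, under the jam nut. Origin: on the bench, on the screw's upright axis; axes as the press
- levelling_screw: upright steel screw, 14 mm thread, 3 mm a turn; clockwise from above lowers it. Square head 14 x 14 x 16 mm on top, rubber foot below. Origin: head centre, about 74 mm up; x and y square to the head's faces. Turns at 0.10 N m while the foot hangs (0.6 to 1.4 rad to go); then the torque climbs about 0.3 N m per rad: at 0.45 N m the foot bears about 25 N, at 0.6 about 40 N, over 0.75 jacks the press
- jam_nut: steel hex nut on that screw, 22 mm over flats, 9 mm thick; clockwise tightens. Origin: its centre, 48 mm up when seated on the washer, 1 to 2 mm higher at first; x normal to a pair of flats, others every 60 deg. It rides with the screw and seats 0.5 to 2 rad after the foot is set. Spins at 0.07 N m; once seated the torque climbs about 0.4 N m per rad: firm at 0.40 to 0.55 N m (about 20 N clamp), over 0.8 is too much
- table: white bench top, its surface at height 0; origin at the middle of the surface
- pliers: bystander: round-nose pliers with black handles, 160 mm long, lying on the bead mat; origin under their pivot
- pearl_dish: bystander: clear dish of pearls on the mat, 64 mm across, 22 mm high; origin under its centre
- bead_tower: bystander: three stacked clear bead pots on the mat, 50 mm across, 81 mm high; origin under its centre

How it is judged:
By the outcome, as a careful person would: the job done as asked, in the order asked, and still so for the second after the job is handed in, with the robot touching nothing.
It also fails if it takes over 67 s, if anything falls off the work surface, if the arm or the gripper's body presses on something with over 40 N, if the wrist force passes 120 N, or if a joint passes its speed limit or range.

## Working session

There is one attempt and no reset: what is moved stays moved. The work goes in short steps, Python scripts to look and compute and a shell command to move; the robot and the scene stay as the last step left them, time stands still between calls to the robot, and variables do not carry over. Pictures are saved under pics/ and viewed, and the job is handed in when it is done.

```bash
ls; mkdir -p pics
python3 - <<'E'
from rig import robot
import cv2
s=robot.sense();print({k:(v if not hasattr(v,'round') else v) for k,v in s.items()})
for n in ["scene","top","wrist"]:
    m=robot.camera_model(n);print(n,m)
    p,d=robot.capture(n);cv2.imwrite(f"pics/{n}0.png",p[:,:,::-1]);
    import numpy as np;np.save(f"{n}0.npy",d);np.savez(f"{n}0m.npz",K=m['intrinsics'],k1=m['k1'],T=m['T'])
E
```

```text
pics
{'time_s': 0.0, 'q': array([ 1.00419031e+00,  2.59348709e-01,  1.53606862e+00,  2.71982089e-06,
        1.34799762e+00, -2.02821179e-01]), 'qvel': array([-7.75042396e-04,  3.70829642e-04, -2.31644425e-04, -1.21265128e-03,
       -4.10007650e-04, -2.37209928e-05]), 'effort': array([-4.52833672e-03, -4.37308538e+01, -2.83995438e+01,  7.13079167e-02,
        4.13880288e-02, -1.50824831e-04]), 'eef_pos': array([195.40569609, 513.57064507, 234.820417  ]), 'eef_rot': array([-5.68162718e-01, -3.08908991e+00,  2.65107306e-03]), 'force': array([ 0.35664201, -0.11644764,  1.09649186]), 'ft_torque': array([-0.04089906,  0.03035397,  0.03798986]), 'finger_gap': 1.0002026857178674}
scene {'intrinsics': array([[592.8732156 ,   0.        , 330.39716494],
       [  0.        , 592.8732156 , 236.47432801],
       [  0.        ,   0.        ,   1.        ]]), 'k1': 0.014654524978395308, 'T': array([[-5.26121259e-01, -5.12596904e-01,  6.78557908e-01,
         1.25920926e+03],
       [ 8.50195452e-01, -2.99143510e-01,  4.33221485e-01,
         6.58429843e+02],
       [-1.90817976e-02,  8.04833880e-
[... 533 characters left out ...]
2,  1.28682286e-01,  9.91500646e-01,
         8.39363548e+02],
       [ 0.00000000e+00,  0.00000000e+00,  0.00000000e+00,
         1.00000000e+00]])}
wrist {'intrinsics': array([[351.15063011,   0.        , 313.72805726],
       [  0.        , 351.15063011, 236.44700803],
       [  0.        ,   0.        ,   1.        ]]), 'k1': -0.06797360324817339, 'T': array([[ 3.55441870e-01, -8.96890618e-01, -2.63150711e-01,
         1.22187689e+02],
       [ 9.34695938e-01,  3.40418982e-01,  1.02266420e-01,
         5.40444609e+02],
       [-2.14029546e-03, -2.82315668e-01,  9.59319177e-01,
         3.84323488e+02],
       [ 0.00000000e+00,  0.00000000e+00,  0.00000000e+00,
         1.00000000e+00]])}
```

View pics/scene0.png

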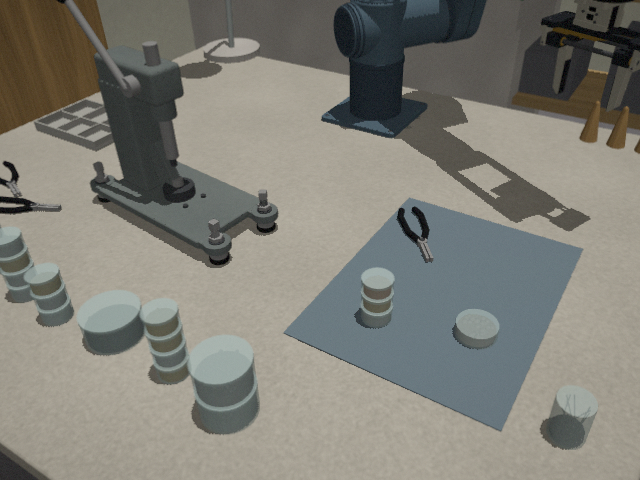

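View pics/top0.png

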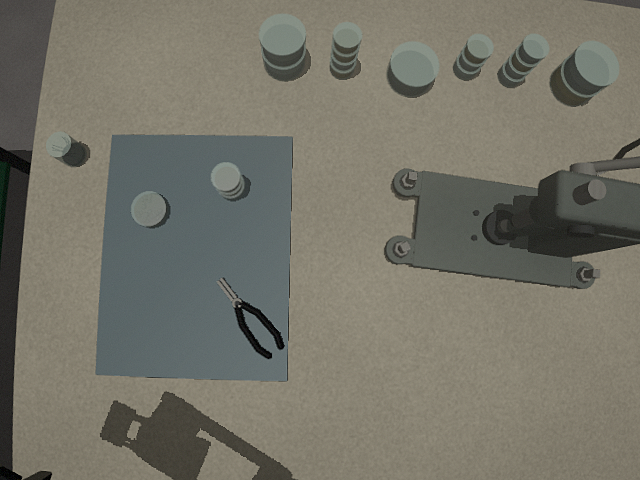

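View pics/wrist0.png

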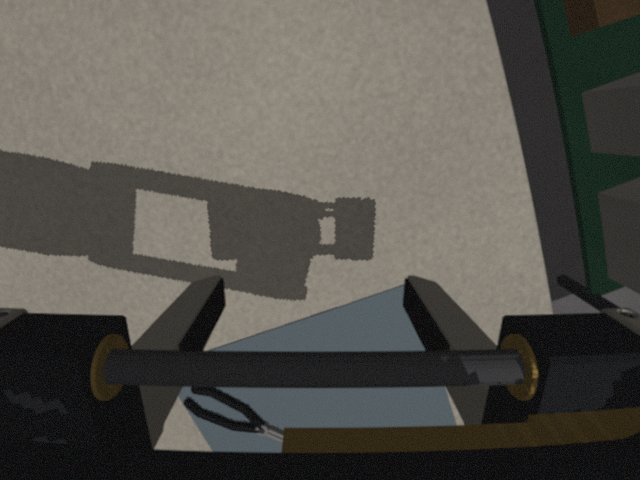

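The top view shows the press at right. Its loose foot, on the robot's side at the open end, is the lug at about (401,247). Next I'll zoom in and measure it.

```bash
cat > h.py <<'E'
import numpy as np, cv2
from rig import robot
def model(n):
    m=robot.camera_model(n); return (np.array(m['intrinsics']),m['k1'],np.array(m['T']))
def ray(m,u,v):
    K,k1,T=m
    dc=np.array([k1,0,0,0,0.])
    p=cv2.undistortPoints(np.array([[[u,v]]],float),K,dc)[0,0]
    d=T[:3,:3]@np.array([p[0],-p[1],-1.]); return T[:3,3],d
def plane(m,u,v,z):
    o,d=ray(m,u,v); return o+d*(z-o[2])/d[2]
def proj(m,P):
    K,k1,T=m
    c=T[:3,:3].T@(np.array(P,float)-T[:3,3]); x,y=c[0]/-c[2],-c[1]/-c[2]
    f=1+k1*(x*x+y*y); return K[0,0]*x*f+K[0,2],K[1,1]*y*f+K[1,2]
def two(m1,p1,m2,p2):
    o1,d1=ray(m1,*p1);o2,d2=ray(m2,*p2);A=np.stack([d1,-d2],1)
    t=np.linalg.lstsq(A,o2-o1,rcond=None)[0];a=o1+t[0]*d1;b=o2+t[1]*d2
    return (a+b)/2,np.linalg.norm(a-b)
def snap(n,name):
    m=model(n);p,d=robot.capture(n);cv2.imwrite(f"pics/{name}.png",p[:,:,::-1]);np.save(f"{name}.npy",d);return m,p,d
def crop(name,out,u0,v0,u1,v1,s):
    p=cv2.imread(f"pics/{name}.png")[v0:v1,u0:u1];cv2.imwrite(f"pics/{out}.png",cv2.resize(p,None,fx=s,fy=s,interpolation=cv2.INTER_CUBIC))
E
python3 - <<'E'
from h import *
crop("top0","top0c",375,225,435,270,12)
crop("scene0","scene0c",180,170,290,270,6)
m=model("top");d=np.load("top0.npy")
print(d[238:256:2,392:412:2].round())
print(plane(m,403,245,82))
E
```

```text
[[808. 810. 809. 806. 810. 809. 808. 809. 808. 808.]
 [809. 808. 807. 810. 808. 809. 807. 810. 807. 806.]
 [808. 810. 805. 805. 799. 797. 767. 770. 809. 809.]
 [809. 808. 796. 796. 767. 768. 766. 768. 768. 806.]
 [807. 808. 796. 794. 772. 766. 767. 766. 767. 807.]
 [805. 803. 796. 793. 778. 768. 765. 767. 764. 805.]
 [804. 804. 794. 795. 786. 773. 765. 764. 809. 808.]
 [805. 806. 796. 794. 794. 778. 795. 794. 809. 805.]
 [804. 804. 802. 799. 793. 791. 804. 808. 805. 806.]]
[550.21039302  65.71495246  82.        ]
```

View pics/top0c.png

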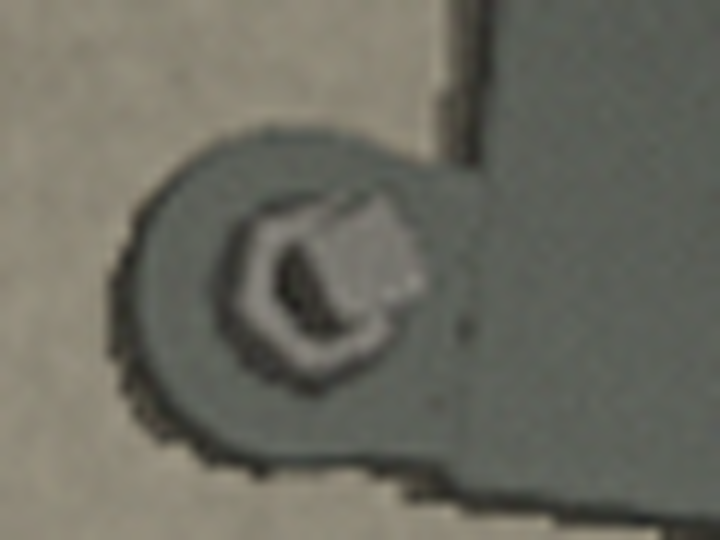

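View pics/scene0c.png

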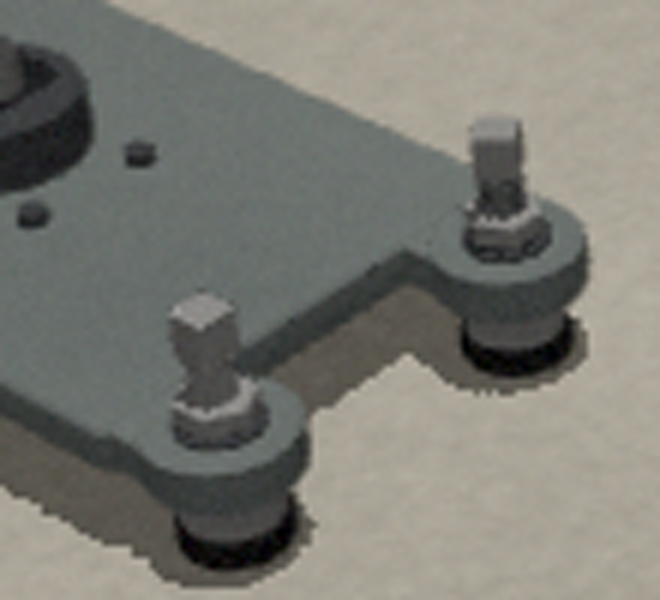

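Run:
```python
from h import *
m=model("top");ms=model("scene")
f=lambda x,y:(375+(x+.5)/12-.5,225+(y+.5)/12-.5)
C=[(300,240),(378,192),(425,282),(345,318)]
W=np.array([plane(m,*f(*c),82) for c in C]);print(W.mean(0))
for i in range(4):
    e=W[(i+1)%4]-W[i];print(np.linalg.norm(e),np.degrees(np.arctan2(e[1],e[0]))%90)
print(two(m,f(363,258),ms,(180+496/6-.4,170+128/6-.4)))
print("lug",plane(m,*f(303,297),42))
H=[(232,298),(262,212),(345,192),(388,330),(312,380),]
P=np.array([plane(m,*f(*c),53) for c in H]);print("nut ctr",plane(m,*f(312,292),53))
for i in range(len(H)):
    e=P[(i+1)%5]-P[i];print(np.linalg.norm(e),np.degrees(np.arctan2(e[1],e[0]))%60)
from scipy.spatial.transform import Rotation as R
s=robot.sense();print(R.from_rotvec(s['eef_rot']).as_matrix().round(3),s['eef_pos'])
```

```text
[548.57063163  62.9121692   82.        ]
12.693785190587466 32.2303708564909
13.7073954990259 27.606637093525137
12.127509639133159 24.926058618497592
12.128897115932281 30.150042605243637
(array([549.24110073,  61.65209168,  81.05454005]), np.float64(2.0869666656463846))
lug [547.82385286  62.69843888  42.        ]
nut ctr [547.25478371  63.7071833   53.        ]
12.97120873237374 40.597441967755685
12.2156932758761 44.60069708455728
20.295373287542994 17.131885086288804
13.029906861612963 3.7843904132033543
15.984605908772851 44.87990074443756
[[-0.935  0.356 -0.001]
 [ 0.356  0.935 -0.001]
 [ 0.    -0.001 -1.   ]] [195.4629864  513.6626085  235.00453672]
```

```bash
python3 -c "
from h import *
m=model('top');print(plane(m,540,240,300),plane(m,545,200,250),plane(m,515,230,200))"
R='[-2.45,-1.48,0,0,0,0,0]'
python3 -m pendant '[[-2.45,-1.48,0,0,0,0,0],[-2.45,-1.48,0,0,0,0,0],[-2.45,-1.48,0,0,0,0,0],[-2.45,-1.48,0,0,0,0,0],[-2.45,-1.48,0,0,0,0,0]]'
python3 -m pendant '[[-2.45,-1.48,0,0,0,0,0],[-2.45,-1.48,0,0,0,0,0],[-2.45,-1.48,0,0,0,0,0],[-2.45,-1.48,0,0,0,0,0],[-2.45,-1.48,0,0,0,0,0]]'
python3 -m pendant '[[-2.45,-1.48,0,0,0,0,0],[-2.45,-1.48,0,0,0,0,0],[-2.45,-1.48,0,0,0,0,0],[-2.45,-1.48,0,0,0,0,0],[-2.45,-1.48,0,0,0,0,0]]'
```

```text
[531.7670696  -54.54421114 300.        ] [592.67773875 -90.77279646 250.        ] [559.68942003 -69.9705373  200.        ]
time_s: 0.57
eef_pos: [284.2, 400.1, 235.4]
eef_rot: [-0.567, -3.09, 0.001]
force: [-0.0, 0.6, 0.1]
finger_gap: 1.0
time_s: 0.98
eef_pos: [372.5, 287.2, 235.5]
eef_rot: [-0.568, -3.09, 0.0]
force: [0.6, 0.0, -0.6]
finger_gap: 0.998
time_s: 1.4
eef_pos: [460.6, 174.5, 235.5]
eef_rot: [-0.568, -3.089, 0.0]
force: [-0.1, 0.3, 0.6]
finger_gap: 1.001
```

```bash
python3 -m pendant '[[-2.45,-1.48,0,0,0,0,0],[-2.45,-1.48,0,0,0,0,0],[-2.45,-1.48,0,0,0,0,0],[-2.4,-1.45,0,0,0,0,0],[-2.3,-1.35,0,0,0,0,0]]'
python3 -m pendant '[[0,0,0.8,0,0,-7,0],[0,0,0.8,0,0,-7,0],[0,0,0.8,0,0,-7,0],[0,0,0.8,0,0,-7,0],[0,0,0.8,0,0,-7,0]]'
python3 -m pendant '[[0,0,0.8,0,0,-7,0],[0,0,0.8,0,0,-7,0],[0,0,0,0,0,0,0],[0,0,0,0,0,0,0]]'
python3 - <<'E'
from h import *
s=robot.sense();print(s['q'],s['eef_pos'],s['ft_torque'],s['force'])
m,p,d=snap("wrist","w1");print(proj(m,(548,62.7,82)))
E
```

```text
time_s: 1.82
eef_pos: [547.6, 63.8, 235.3]
eef_rot: [-0.569, -3.089, 0.0]
force: [0.1, -0.0, 0.6]
finger_gap: 1.001
time_s: 2.23
eef_pos: [546.8, 65.1, 194.9]
eef_rot: [0.396, -3.116, -0.0]
force: [0.6, -0.0, 0.1]
finger_gap: 1.001
time_s: 2.57
eef_pos: [546.6, 65.3, 179.2]
eef_rot: [0.758, -3.047, -0.001]
force: [0.0, 0.0, 0.4]
finger_gap: 1.002
[-8.38064299e-02  3.04498833e-01  1.61605145e+00  3.45021190e-05
  1.22258747e+00 -2.14232816e+00] [546.55037409  65.28965735 179.16254262] [ 0.05535515  0.03850686 -0.026746  ] [0.04177902 0.04681582 0.43379617]
(np.float64(311.51420701063034), np.float64(245.40785219718902))
```

View pics/w1.png

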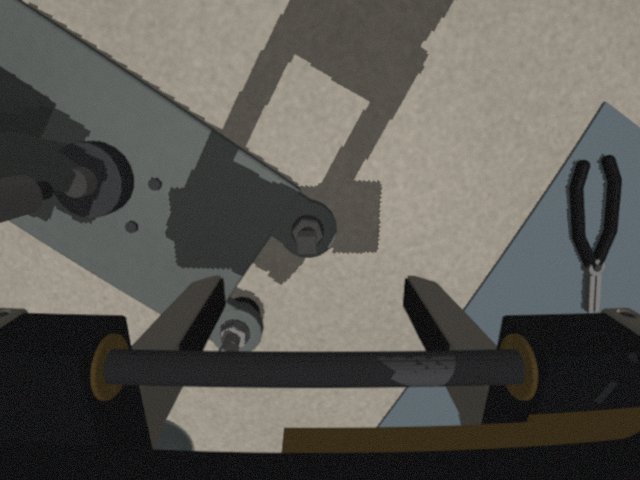

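Run:
```python
import cv2,numpy as np
p=cv2.imread("pics/w1.png")[200:270,265:350];p=np.clip(p.astype(float)*1.8-30,0,255).astype('u1')
cv2.imwrite("pics/w1c.png",cv2.resize(p,None,fx=9,fy=8.5 if 0 else 9,interpolation=cv2.INTER_CUBIC)[:600])
```

```text
(no output)
```

View pics/w1c.png

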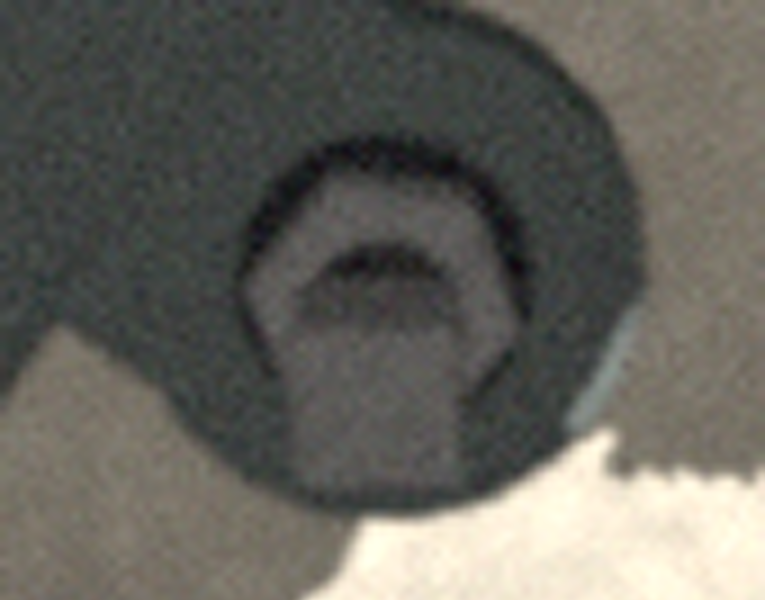

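Run:
```python
from h import *
from scipy.spatial.transform import Rotation as R
m=model("wrist")
f=lambda x,y:(265+(x+.5)/9-.5,200+(y+.5)/9-.5)
C=[(285,332),(462,332),(459,490),(293,488)]
W=np.array([plane(m,*f(*c),82) for c in C]);c=W.mean(0);print(c,[np.linalg.norm(W[i]-W[i-1]) for i in range(4)])
for i in range(4):
    e=W[(i+1)%4]-W[i];print(np.degrees(np.arctan2(e[1],e[0]))%90)
s=robot.sense();T=R.from_rotvec(s['eef_rot']).as_matrix()
print(T.round(3));print(T.T@(c-s['eef_pos']), T.T@(np.array([548,62.7,82])-s['eef_pos']))
H=[(245,280),(325,178),(465,180),(522,312)]
P=np.array([plane(m,*f(*h),54) for h in H])
for i in range(3):
    e=P[i+1]-P[i];print("nut",np.linalg.norm(e),np.degrees(np.arctan2(e[1],e[0]))%60)
# opposite vertices mid = centre
print((P[0]+P[3])/2)
```

```text
[550.40780242  59.21250458  82.        ] [np.float64(13.459625186534339), np.float64(14.427374988894123), np.float64(13.626344755857671), np.float64(13.733549729346434)]
27.95225153388411
27.01230723950902
27.229887314615468
29.959282889847373
[[-0.883 -0.468 -0.   ]
 [-0.468  0.883  0.   ]
 [ 0.     0.    -1.   ]]
[-0.23864481 -6.98037725 97.72084754] [ 0.25478168 -2.77126021 97.72180456]
nut 11.969613112408068 50.22160604352834
nut 12.527944164112213 57.1055447084147
nut 13.339079416842662 50.83819753452553
[548.58809432  58.52801187  54.        ]
```

```bash
python3 -m pendant '[[0,-0.55,1.5,0,0,0,0],[0,0,2,0,0,0,130],[0,0,2,0,0,0,130],[0,0,1.5,0,0,0,130],[0,0,0,0,0,0,130]]'
python3 - <<'E'
from h import *
m,p,d=snap("wrist","w2");print(robot.sense()['eef_pos'],robot.sense()['finger_gap'])
E
```

```text
time_s: 3.03
eef_pos: [547.8, 60.5, 107.2]
eef_rot: [0.758, -3.044, -0.003]
force: [0.3, 0.2, 0.1]
finger_gap: 0.76
[548.75581357  60.44743599 108.86255281] 0.7196651971456285
```

View pics/w2.png

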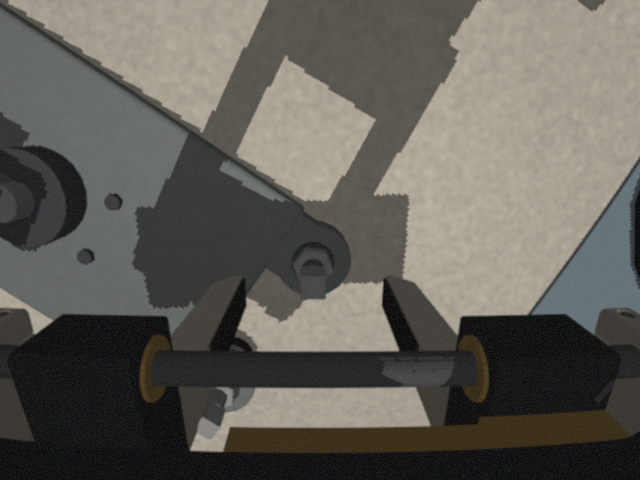

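Run:
```python
from h import *
from scipy.spatial.transform import Rotation as R
m=model("wrist")
s=robot.sense();T=R.from_rotvec(s['eef_rot']).as_matrix()
p=cv2.imread("pics/w2.png")[225:310,265:365];p=np.clip(p.astype(float)*1.8-30,0,255).astype('u1')
cv2.imwrite("pics/w2c.png",cv2.resize(p,None,fx=7,fy=7,interpolation=cv2.INTER_CUBIC))
print(T.T@(plane(m,313,281,82)-s['eef_pos']),s['eef_pos'])
for x in(-7.5,7.5):
  print([np.round(proj(m,s['eef_pos']+T@np.array([x,y,17])),1) for y in (-33,33)])
```

```text
[ 2.09995951 -1.79884132 26.86472372] [548.75581357  60.44743599 108.86255281]
[array([253.7, 305.2]), array([379. , 305.2])]
[array([252.2, 278.9]), array([380.7, 279. ])]
```

View pics/w2c.png

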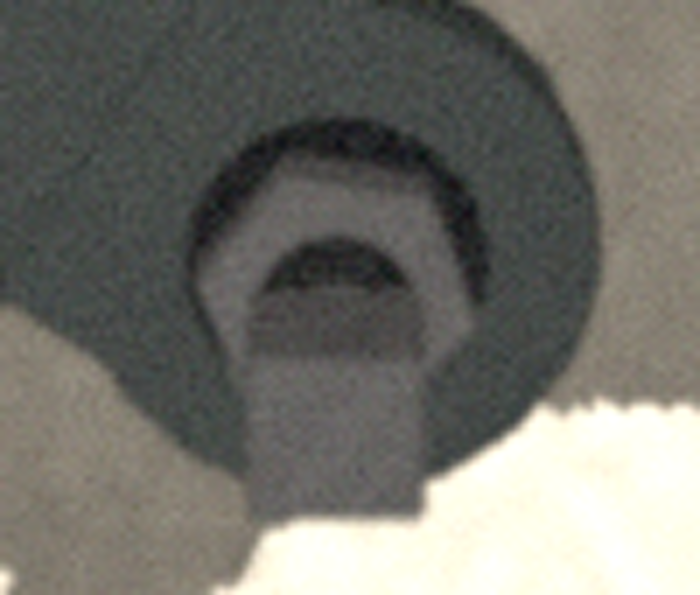

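```bash
python3 -m pendant '[[-0.1,-0.08,1.5,0,0,0,130],[0,0,1.8,0,0,0,130],[0,0,0,0,0,0,255],[0,0,0,0,0,0,255],[0,0,0,0,0,0,255]]'
python3 -m pendant '[[0,0,0,0,0,0,255],[0,0,0,0,0,0,255],[0,0,0,0,0,0,255]]'
python3 - <<'E'
from h import *
m,p,d=snap("wrist","w3");s=robot.sense();print(s)
E
```

```text
time_s: 3.5
eef_pos: [551.9, 60.1, 78.3]
eef_rot: [-0.763, 3.045, -0.001]
force: [0.7, 0.3, 0.4]
finger_gap: 0.357
time_s: 3.75
eef_pos: [550.8, 61.4, 77.7]
eef_rot: [-0.762, 3.047, 0.003]
force: [-5.6, 12.2, 9.0]
finger_gap: 0.151
{'time_s': 3.8, 'q': array([-0.09162237,  0.42017306,  1.72527544,  0.00256326,  0.99581711,
       -2.15459054]), 'qvel': array([ 0.00149948, -0.00164302,  0.0014427 , -0.00481849, -0.00421076,
        0.00018463]), 'effort': array([-3.09431948e+00, -4.52449071e+01, -2.30035347e+01, -1.42235141e+00,
       -8.10170397e-01,  2.31444123e-03]), 'eef_pos': array([550.80721028,  61.4144882 ,  77.7351738 ]), 'eef_rot': array([-7.62950595e-01,  3.04648737e+00,  3.01722533e-03]), 'force': array([-2.73508578,  6.66493458,  5.00301418]), 'ft_torque': array([ 1.10560789,  0.43937231, -0.00876307]), 'finger_gap': 0.14605569370162608}
```

View pics/w3.png

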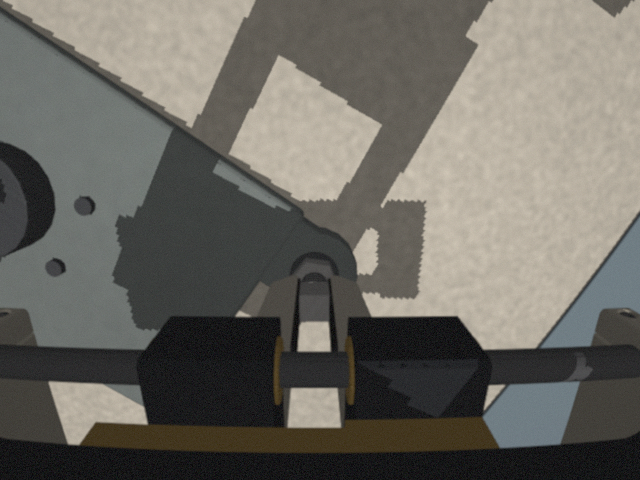

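```bash
cat > st.py <<'E'
from h import *
from scipy.spatial.transform import Rotation as R
s=robot.sense();T=R.from_rotvec(s['eef_rot']).as_matrix()
print("t %.2f pos %s yaw_y %.1f Ftool %s Mz %.3f Mtool %s gap %.3f q6 %.3f eff6 %.3f"%(s['time_s'],s['eef_pos'].round(1),np.degrees(np.arctan2(T[1,1],T[0,1])),(T.T@s['force']).round(1),s['ft_torque'][2],(T.T@s['ft_torque']).round(2),s['finger_gap'],s['q'][5],s['effort'][5]))
E
python3 -m pendant '[[0,0.12,0,0,0,0,255],[0,0,0,0,0,0,255],[0,0,0,0,0,0,255]]'; python3 st.py
python3 -m pendant '[[0,0,0,0,0,5,255],[0,0,0,0,0,5,255],[0,0,0,0,0,0,255]]'; python3 st.py
```

```text
time_s: 4.05
eef_pos: [550.8, 61.5, 77.7]
eef_rot: [-0.764, 3.046, -0.0]
force: [-0.5, 2.0, 5.7]
finger_gap: 0.149
t 4.05 pos [550.8  61.5  77.7] yaw_y 118.2 Ftool [-0.5  2.  -5.7] Mz -0.003 Mtool [-0.54  0.07  0.  ] gap 0.149 q6 -2.153 eff6 -0.005
time_s: 4.3
eef_pos: [550.9, 61.2, 77.6]
eef_rot: [-0.488, 3.102, -0.001]
force: [-0.5, 0.8, 5.1]
finger_gap: 0.149
t 4.30 pos [550.9  61.2  77.6] yaw_y 107.9 Ftool [ 0.2  0.9 -5.1] Mz -0.013 Mtool [-0.34 -0.    0.01] gap 0.149 q6 -1.974 eff6 1.107
```

```bash
python3 -m pendant '[[0,0,0,0,0,5,255],[0,0,0,0,0,5,255],[0,0,0,0,0,5,255]]'; python3 st.py
python3 -m pendant '[[0,0,0,0,0,5,255],[0,0,0,0,0,5,255],[0,0,0,0,0,5,255]]'; python3 st.py
python3 - <<'E'
from h import *
m,p,d=snap("wrist","w4")
E
```

```text
time_s: 4.55
eef_pos: [551.0, 60.8, 77.5]
eef_rot: [-0.08, 3.139, -0.001]
force: [-1.5, -1.0, 3.6]
finger_gap: 0.148
t 4.55 pos [551.   60.8  77.5] yaw_y 92.9 Ftool [ 1.5 -1.  -3.6] Mz 0.097 Mtool [ 0.03  0.06 -0.1 ] gap 0.148 q6 -1.712 eff6 -1.303
time_s: 4.8
eef_pos: [551.0, 60.4, 77.4]
eef_rot: [0.33, 3.122, -0.002]
force: [-0.2, -2.8, 3.0]
finger_gap: 0.146
t 4.80 pos [551.   60.4  77.4] yaw_y 77.9 Ftool [-0.4 -2.8 -3. ] Mz 0.130 Mtool [ 0.39 -0.04 -0.13] gap 0.146 q6 -1.451 eff6 -1.283
```

View pics/w4.png

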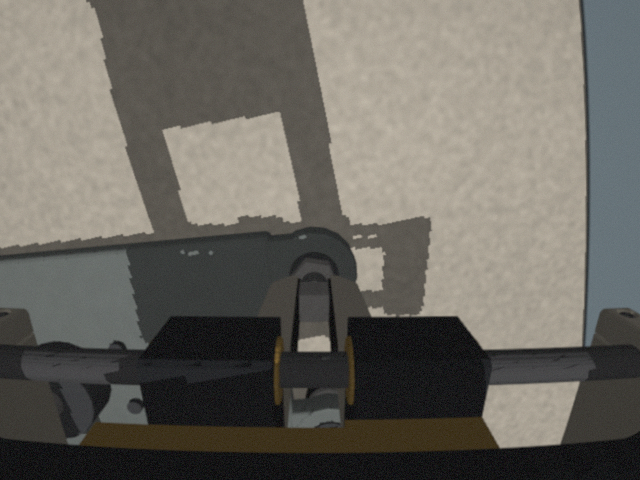

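```bash
python3 -m pendant '[[0,-0.04,0,0,0,5,255],[0,0,0,0,0,5,255]]'; python3 st.py
python3 -m pendant '[[0,0,0,0,0,5,255],[0,0,0,0,0,5,255]]'; python3 st.py
python3 -m pendant '[[0,0,0,0,0,5,255],[0,0,0,0,0,5,255]]'; python3 st.py
```

```text
time_s: 5.02
eef_pos: [550.9, 60.2, 77.3]
eef_rot: [0.597, 3.082, -0.001]
force: [0.2, -2.5, 3.3]
finger_gap: 0.15
t 5.02 pos [550.9  60.2  77.3] yaw_y 68.1 Ftool [-1.1 -2.3 -3.3] Mz 0.197 Mtool [ 0.31 -0.11 -0.2 ] gap 0.150 q6 -1.279 eff6 -1.330
time_s: 5.18
eef_pos: [550.8, 59.9, 77.3]
eef_rot: [0.864, 3.019, -0.002]
force: [-1.3, -3.3, 3.5]
finger_gap: 0.15
t 5.18 pos [550.8  59.9  77.3] yaw_y 58.1 Ftool [-0.7 -3.5 -3.5] Mz 0.206 Mtool [ 0.45 -0.25 -0.21] gap 0.150 q6 -1.105 eff6 -1.169
time_s: 5.35
eef_pos: [550.7, 59.7, 77.3]
eef_rot: [1.123, 2.932, -0.002]
force: [-0.8, -4.2, 3.7]
finger_gap: 0.147
t 5.35 pos [550.7  59.7  77.3] yaw_y 48.1 Ftool [-2.2 -3.7 -3.7] Mz 0.329 Mtool [ 0.52 -0.37 -0.33] gap 0.147 q6 -0.930 eff6 -1.062
```

```bash
python3 -m pendant '[[0,-0.06,0,0,0,5,255],[0,0,0,0,0,5,255]]'; python3 st.py
python3 -m pendant '[[0,0,0,0,0,5,255],[0,0,0,0,0,0,255]]'; python3 st.py
python3 - <<'E'
from h import *
m,p,d=snap("wrist","w5")
E
```

```text
time_s: 5.52
eef_pos: [550.5, 59.5, 77.2]
eef_rot: [1.374, 2.823, -0.001]
force: [0.2, -2.8, 3.0]
finger_gap: 0.146
t 5.52 pos [550.5  59.5  77.2] yaw_y 38.1 Ftool [-2.4 -1.6 -3. ] Mz 0.326 Mtool [ 0.24 -0.42 -0.33] gap 0.146 q6 -0.757 eff6 -1.033
time_s: 5.68
eef_pos: [550.4, 59.4, 77.2]
eef_rot: [1.495, 2.761, -0.001]
force: [-1.1, -4.6, 3.8]
finger_gap: 0.149
t 5.68 pos [550.4  59.4  77.2] yaw_y 33.1 Ftool [-3.3 -3.4 -3.8] Mz 0.219 Mtool [ 0.33 -0.6  -0.22] gap 0.149 q6 -0.670 eff6 1.469
```

View pics/w5.png

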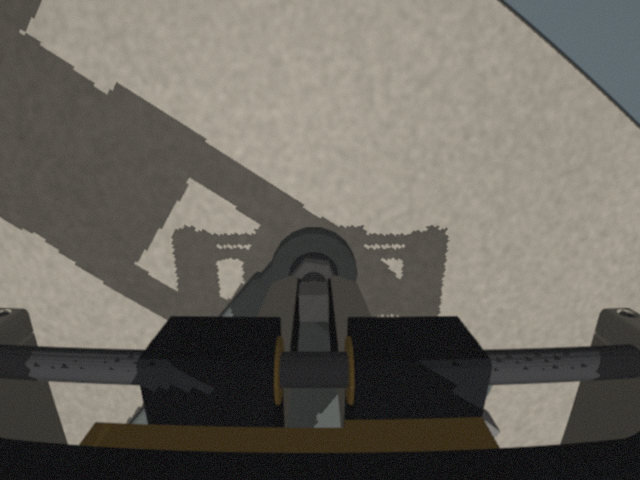

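```bash
for i in 1 2 3; do python3 -m pendant '[[0,0,0,0,0,0,255]]' >/dev/null; python3 st.py; done
python3 -m pendant '[[0.06,-0.06,0,0,0,5,255]]' >/dev/null; python3 st.py
python3 -m pendant '[[0,0,0,0,0,5,255]]' >/dev/null; python3 st.py
```

```text
t 5.82 pos [550.4  59.5  77.2] yaw_y 33.4 Ftool [-4.7 -3.3 -4.5] Mz 0.157 Mtool [ 0.36 -0.71 -0.16] gap 0.149 q6 -0.675 eff6 0.158
t 5.90 pos [550.4  59.5  77.2] yaw_y 33.4 Ftool [-4.9 -3.5 -4.1] Mz 0.208 Mtool [ 0.44 -0.72 -0.21] gap 0.148 q6 -0.675 eff6 0.165
t 5.98 pos [550.4  59.5  77.2] yaw_y 33.4 Ftool [-3.7 -3.7 -4.2] Mz 0.197 Mtool [ 0.4  -0.73 -0.2 ] gap 0.150 q6 -0.675 eff6 0.170
t 6.07 pos [550.2  59.4  77.2] yaw_y 28.4 Ftool [-6.6 -0.4 -0.9] Mz 0.432 Mtool [ 0.01 -1.34 -0.43] gap 0.148 q6 -0.588 eff6 -2.058
t 6.15 pos [550.1  59.3  77.1] yaw_y 23.2 Ftool [-6.2 -1.6 -2.7] Mz 0.476 Mtool [ 0.17 -1.18 -0.48] gap 0.150 q6 -0.497 eff6 -1.096
```

```bash
python3 -m pendant '[[-0.12,-0.02,0,0,0,3,255]]' >/dev/null; python3 st.py
python3 -m pendant '[[-0.04,0,0,0,0,3,255]]' >/dev/null; python3 st.py
```

```text
t 6.23 pos [550.1  59.1  77.1] yaw_y 20.1 Ftool [ 1.2  0.2 -3.9] Mz 0.454 Mtool [-0.14  0.12 -0.45] gap 0.148 q6 -0.446 eff6 0.151
t 6.32 pos [550.   59.1  77.1] yaw_y 17.2 Ftool [-0.6  1.  -4.7] Mz 0.493 Mtool [-0.06 -0.04 -0.49] gap 0.148 q6 -0.396 eff6 -0.222
```

```bash
python3 -m pendant '[[0,0,0,0,0,2.5,255]]' >/dev/null; python3 st.py
python3 -m pendant '[[0,0,0,0,0,2.5,255]]' >/dev/null; python3 st.py
python3 -m pendant '[[0,0,0,0,0,0,255]]' >/dev/null; python3 st.py
```

```text
t 6.40 pos [550.   59.1  77.1] yaw_y 14.8 Ftool [-1.9  0.6 -4. ] Mz 0.572 Mtool [-0.03 -0.25 -0.57] gap 0.149 q6 -0.352 eff6 -0.021
t 6.48 pos [549.9  59.1  77.1] yaw_y 12.3 Ftool [-2.  -0.4 -4.8] Mz 0.559 Mtool [-0.01 -0.24 -0.56] gap 0.149 q6 -0.309 eff6 -0.109
t 6.57 pos [549.9  59.1  77.1] yaw_y 12.3 Ftool [-1.4  0.2 -4.5] Mz 0.447 Mtool [-0.08 -0.26 -0.45] gap 0.146 q6 -0.309 eff6 1.080
```

```bash
python3 -m pendant '[[0,0,0,0,0,0,130],[0,0,0,0,0,0,130],[0,0,0,0,0,0,130]]' ; python3 st.py
python3 -m pendant '[[0,0,-1,0,0,-7,130],[0,0,-1.5,0,0,-7,130],[0,0,-1.5,0,0,-7,130],[0,0,-1,0,0,-7,130],[0,0,0,0,0,-7,130]]' ; python3 st.py
python3 -m pendant '[[0,0,0,0,0,-7,130],[0,0,0,0,0,-7,130],[0,0,0,0,0,-7,130],[0,0,0,0,0,-7,130],[0,0,0,0,0,-7,130]]'
python3 -m pendant '[[0,0,0,0,0,-7,130],[0,0,0,0,0,-7,130],[0,0,0,0,0,0,130],[0,0,0,0,0,0,130]]'; python3 st.py
python3 - <<'E'
from h import *
m,p,d=snap("wrist","w6")
p=p[215:315,260:375,::-1];p=np.clip(p.astype(float)*1.8-30,0,255).astype('u1')
cv2.imwrite("pics/w6c.png",cv2.resize(p,None,fx=6,fy=6,interpolation=cv2.INTER_CUBIC))
E
```

```text
time_s: 6.82
eef_pos: [548.8, 59.4, 76.1]
eef_rot: [-1.971, -2.444, 0.001]
force: [-0.4, -0.6, -0.2]
finger_gap: 0.313
t 6.82 pos [548.8  59.4  76.1] yaw_y 12.2 Ftool [-0.5 -0.5  0.2] Mz -0.006 Mtool [ 0.1  -0.05  0.01] gap 0.313 q6 -0.309 eff6 -0.025
time_s: 7.23
eef_pos: [550.5, 59.1, 128.6]
eef_rot: [1.136, 2.926, 0.002]
force: [-0.0, 0.0, -0.5]
finger_gap: 0.489
t 7.23 pos [550.5  59.1 128.6] yaw_y 47.6 Ftool [ 0.  -0.   0.5] Mz 0.009 Mtool [ 0.05 -0.04 -0.01] gap 0.489 q6 -0.925 eff6 1.943
time_s: 7.65
eef_pos: [548.9, 59.2, 126.2]
eef_rot: [-0.204, -3.134, -0.001]
force: [-0.2, 0.6, 0.1]
finger_gap: 0.488
time_s: 7.98
eef_pos: [549.1, 59.2, 126.3]
eef_rot: [0.164, -3.136, -0.001]
force: [0.5, -0.3, -0.2]
finger_gap: 0.489
t 7.98 pos [549.1  59.2 126.3] yaw_y 96.0 Ftool [-0.5 -0.3  0.2] Mz 0.014 Mtool [-0.05  0.05 -0.01] gap 0.489 q6 -1.770 eff6 -0.451
```

View pics/w6.png

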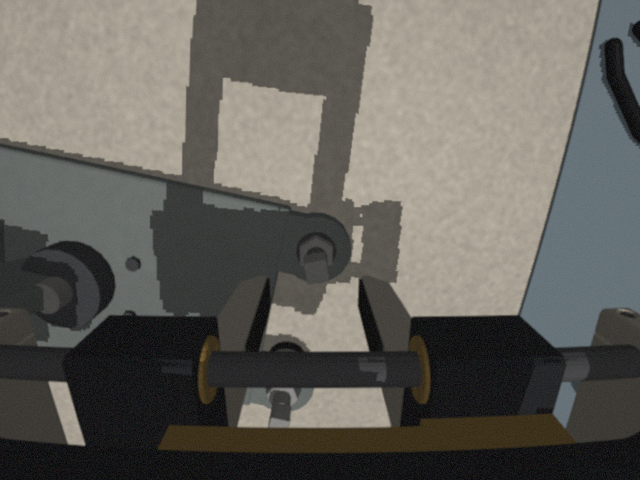

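View pics/w6c.png

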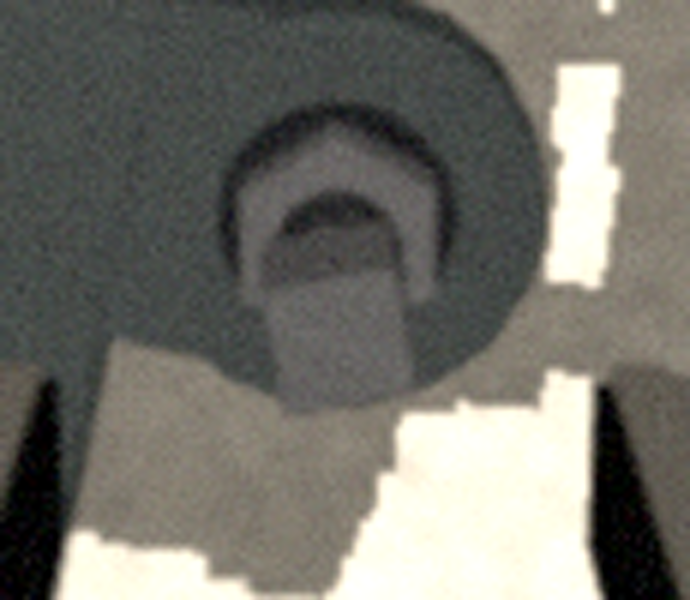

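```bash
python3 -m pendant '[[-0.1,0.15,1.5,0,0,0,130],[0,0,2,0,0,0,130],[0,0,1.8,0,0,0,130],[0,0,1.0,0,0,0,130],[0,0,0,0,0,0,130]]' ; python3 st.py
python3 -m pendant '[[0,0,0,0,0,0,130]]' >/dev/null; python3 st.py
python3 - <<'E'
from h import *
m,p,d=snap("wrist","w7");
p=p[215:335,250:380,::-1];p=np.clip(p.astype(float)*1.8-30,0,255).astype('u1')
cv2.imwrite("pics/w7c.png",cv2.resize(p,None,fx=5,fy=5,interpolation=cv2.INTER_CUBIC))
E
```

```text
time_s: 8.45
eef_pos: [548.4, 60.8, 61.3]
eef_rot: [0.166, -3.132, -0.001]
force: [-0.2, 0.3, 0.4]
finger_gap: 0.49
t 8.45 pos [548.4  60.8  61.3] yaw_y 96.0 Ftool [ 0.2  0.3 -0.4] Mz 0.019 Mtool [ 0.02  0.03 -0.02] gap 0.490 q6 -1.768 eff6 0.023
t 8.53 pos [550.   60.6  63.4] yaw_y 96.1 Ftool [0.1 1.2 0.4] Mz -0.001 Mtool [-0.1  0.   0. ] gap 0.489 q6 -1.769 eff6 0.021
```

View pics/w7c.png

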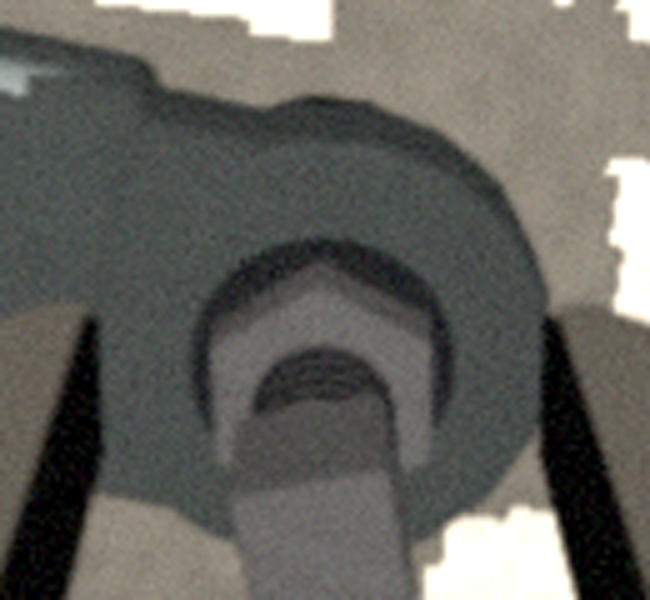

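```bash
python3 -m pendant '[[0,0,0.05,0,0,0,255],[0,0,0,0,0,0,255],[0,0,0,0,0,0,255],[0,0,0,0,0,0,255],[0,0,0,0,0,0,255]]' ; python3 st.py
python3 -m pendant '[[0,0,0,0,0,0,255],[0,0,0,0,0,0,255]]' >/dev/null; python3 st.py
```

```text
time_s: 9.0
eef_pos: [550.5, 60.8, 63.7]
eef_rot: [-0.168, 3.136, 0.0]
force: [-0.6, 1.8, 1.3]
finger_gap: 0.23
t 9.00 pos [550.5  60.8  63.7] yaw_y 96.1 Ftool [ 0.4  1.8 -1.3] Mz -0.022 Mtool [-0.4   0.02  0.02] gap 0.230 q6 -1.770 eff6 0.042
t 9.17 pos [550.5  60.8  63.7] yaw_y 96.2 Ftool [ 1.5  1.7 -4.1] Mz 0.031 Mtool [-0.38  0.01 -0.03] gap 0.231 q6 -1.770 eff6 0.032
```

```bash
python3 -m pendant '[[0,0,0,0,0,5,255],[0,0,0,0,0,5,255],[0,0,0,0,0,5,255]]' >/dev/null; python3 st.py
python3 -m pendant '[[0,0,0,0,0,5,255],[0,0,0,0,0,5,255],[0,0,0,0,0,5,255]]' >/dev/null; python3 st.py
python3 -m pendant '[[0,0,0,0,0,5,255],[0,0,0,0,0,5,255]]' >/dev/null; python3 st.py
```

```text
t 9.42 pos [550.6  60.6  63.6] yaw_y 80.9 Ftool [ 1.2 -0.4 -3.3] Mz 0.057 Mtool [-0.1   0.06 -0.06] gap 0.232 q6 -1.504 eff6 -1.335
t 9.67 pos [550.5  60.3  63.5] yaw_y 65.9 Ftool [ 0.2 -0.2 -2.8] Mz 0.069 Mtool [ 0.05  0.04 -0.07] gap 0.228 q6 -1.242 eff6 -1.319
t 9.83 pos [550.4  60.2  63.4] yaw_y 55.9 Ftool [ 0.  -1.1 -2.6] Mz 0.075 Mtool [ 0.19 -0.03 -0.07] gap 0.229 q6 -1.068 eff6 -1.318
```

```bash
python3 -m pendant '[[0,-0.02,0,0,0,5,255],[0,0,0,0,0,5,255]]' >/dev/null; python3 st.py
python3 -m pendant '[[0,0,0,0,0,5,255],[0,0,0,0,0,5,255]]' >/dev/null; python3 st.py
python3 -m pendant '[[0,0,0,0,0,5,255],[0,0,0,0,0,5,255]]' >/dev/null; python3 st.py
python3 - <<'E'
from h import *
m,p,d=snap("wrist","w8");
p=p[215:335,250:380,::-1];p=np.clip(p.astype(float)*1.8-30,0,255).astype('u1')
cv2.imwrite("pics/w8c.png",cv2.resize(p,None,fx=5,fy=5,interpolation=cv2.INTER_CUBIC))
E
```

```text
t 10.00 pos [550.3  60.1  63.3] yaw_y 45.9 Ftool [ 0.7 -0.8 -1.9] Mz 0.134 Mtool [ 0.01  0.04 -0.13] gap 0.230 q6 -0.893 eff6 -1.272
t 10.17 pos [550.2  60.   63.3] yaw_y 35.9 Ftool [-1.7 -0.9 -2.3] Mz 0.200 Mtool [ 0.06 -0.06 -0.2 ] gap 0.230 q6 -0.719 eff6 -1.225
t 10.33 pos [550.1  59.9  63.2] yaw_y 25.9 Ftool [-0.9 -1.  -1.9] Mz 0.242 Mtool [ 0.15 -0.17 -0.24] gap 0.230 q6 -0.545 eff6 -1.150
```

View pics/w8c.png

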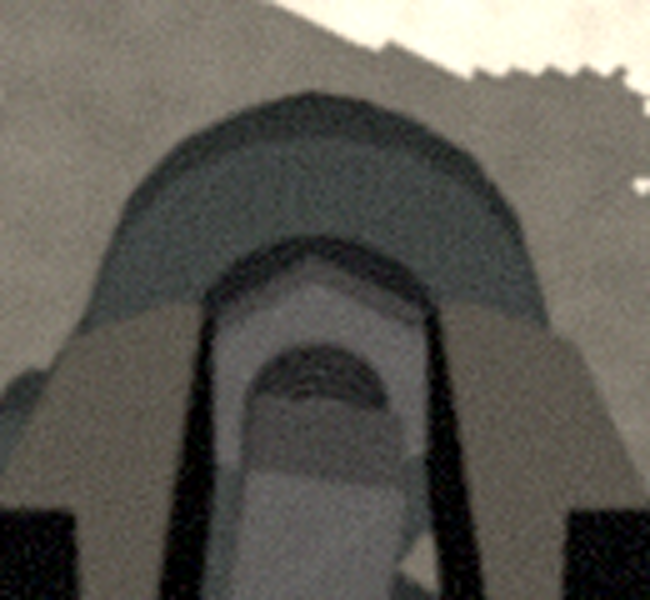

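Run:
```python
from h import *
from scipy.spatial.transform import Rotation as R
p=cv2.imread("pics/w8.png")[285:350,280:350];p=np.clip(p.astype(float)*1.8-30,0,255).astype('u1')
cv2.imwrite("pics/w8d.png",cv2.resize(p,None,fx=9,fy=9,interpolation=cv2.INTER_CUBIC))
p=cv2.imread("pics/w7.png")[285:350,280:350];p=np.clip(p.astype(float)*1.8-30,0,255).astype('u1')
cv2.imwrite("pics/w7d.png",cv2.resize(p,None,fx=9,fy=9,interpolation=cv2.INTER_CUBIC))
```

```text
(no output)
```

View pics/w8d.png

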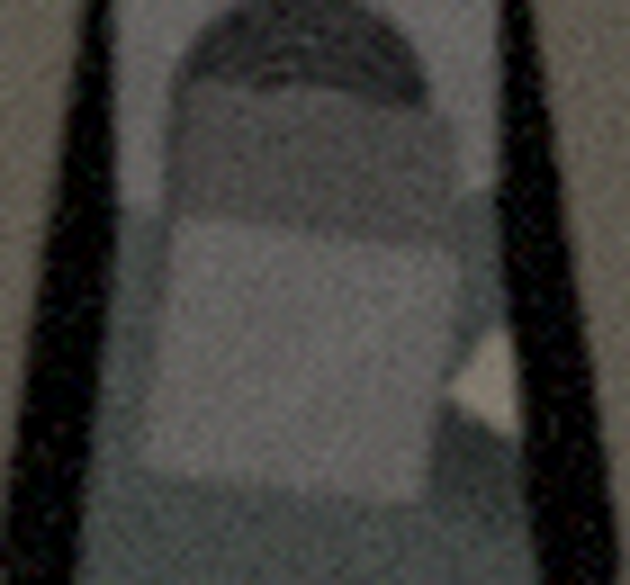

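View pics/w7d.png

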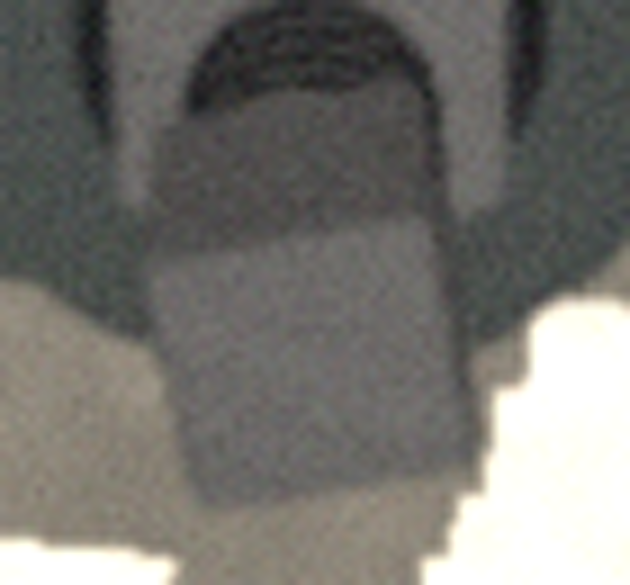

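```bash
python3 -m pendant '[[-0.03,-0.03,0,0,0,5,255],[0,0,0,0,0,5,255]]' >/dev/null; python3 st.py
python3 -m pendant '[[0,0,0,0,0,5,255],[0,0,0,0,0,5,255]]' >/dev/null; python3 st.py
python3 -m pendant '[[0,0,0,0,0,3,255]]' >/dev/null; python3 st.py
python3 -m pendant '[[0,0,0,0,0,3,255]]' >/dev/null; python3 st.py
```

```text
t 10.55 pos [550.   59.9  63.1] yaw_y 16.1 Ftool [ 0.4 -0.8 -0.8] Mz 0.283 Mtool [-0.06 -0.04 -0.28] gap 0.232 q6 -0.373 eff6 -1.207
t 10.72 pos [550.   59.9  63.1] yaw_y 6.1 Ftool [ 0.7  0.  -1.3] Mz 0.382 Mtool [-0.06 -0.09 -0.38] gap 0.230 q6 -0.199 eff6 -0.964
t 10.80 pos [549.9  59.9  63.1] yaw_y 3.1 Ftool [-0.3 -0.9 -1.3] Mz 0.452 Mtool [-0.04 -0.09 -0.45] gap 0.235 q6 -0.146 eff6 0.045
t 10.88 pos [549.9  59.8  63.1] yaw_y 0.2 Ftool [ 0.4 -0.2 -1.7] Mz 0.404 Mtool [-0.04 -0.08 -0.4 ] gap 0.232 q6 -0.096 eff6 -0.331
```

```bash
python3 -m pendant '[[0,0,0,0,0,3,255]]' >/dev/null; python3 st.py
python3 -m pendant '[[0,0,0,0,0,3,255]]' >/dev/null; python3 st.py
python3 -m pendant '[[0,0,0,0,0,2,255]]' >/dev/null; python3 st.py
```

```text
t 10.97 pos [549.9  59.8  63.1] yaw_y -2.8 Ftool [ 0.5 -0.  -0.8] Mz 0.480 Mtool [-0.09 -0.07 -0.48] gap 0.231 q6 -0.043 eff6 -0.342
t 11.05 pos [549.9  59.8  63.1] yaw_y -5.8 Ftool [0.  0.1 0.4] Mz 0.555 Mtool [-0.04 -0.12 -0.56] gap 0.229 q6 0.009 eff6 -0.321
t 11.13 pos [549.9  59.8  63.1] yaw_y -7.8 Ftool [ 0.2 -1.2 -0.6] Mz 0.567 Mtool [-0.02 -0.05 -0.57] gap 0.231 q6 0.044 eff6 0.183
```

```bash
python3 -m pendant '[[0,0,0,0,0,0,130],[0,0,0,0,0,0,130],[0,0,0,0,0,0,130],[0,0,0,0,0,0,130]]' >/dev/null; python3 st.py
python3 - <<'E'
from h import *
m,p,d=snap("wrist","w9");
p=p[215:335,250:380,::-1];p=np.clip(p.astype(float)*1.8-30,0,255).astype('u1')
cv2.imwrite("pics/w9c.png",cv2.resize(p,None,fx=5,fy=5,interpolation=cv2.INTER_CUBIC))
E
```

```text
t 11.47 pos [550.  60.  63.] yaw_y -7.8 Ftool [-0.4 -0.8  0.7] Mz -0.013 Mtool [ 0.06 -0.05  0.01] gap 0.460 q6 0.043 eff6 -0.018
```

View pics/w9c.png

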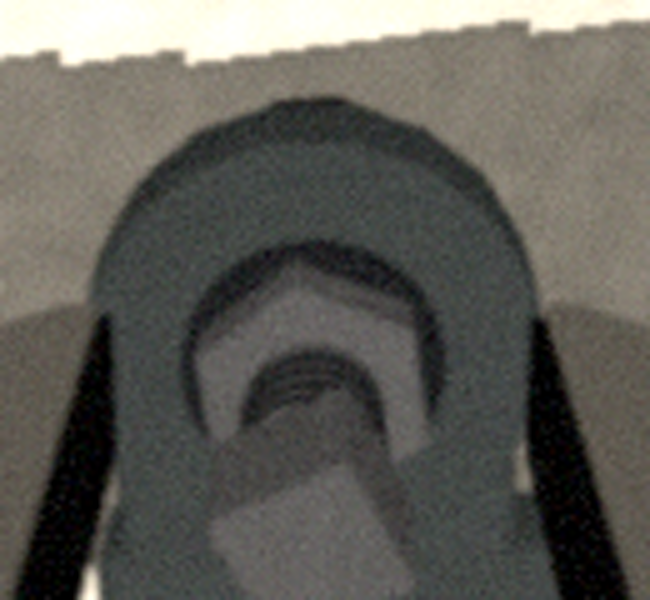

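```bash
python3 -m pendant '[[0,0,-1,0,0,0,130],[0,0,-2.5,0,0,0,130],[0,0,-3,0,0,0,130],[0,0,-3,0,0,0,130],[0,0,-3,0,0,0,130]]' >/dev/null
python3 -m pendant '[[2,0,-2,0,0,0,130],[2.5,0,0,0,0,0,130],[2.5,0,0,0,0,0,130],[2,0,0,0,0,0,130],[0,0,0,0,0,0,130]]' >/dev/null;  python3 st.py
python3 - <<'E'
from h import *
snap("scene","s9");snap("top","t9")
crop("s9","s9c",180,170,290,270,6);crop("t9","t9c",365,215,445,275,9)
a=cv2.imread("pics/s9.png");b=cv2.imread("pics/scene0.png")
E
```

```text
t 12.35 pos [562.4 152.5 209.2] yaw_y -7.7 Ftool [-0.7 -1.1 -0. ] Mz 0.011 Mtool [ 0.07 -0.05 -0.01] gap 0.489 q6 0.206 eff6 0.467
```

View pics/s9.png

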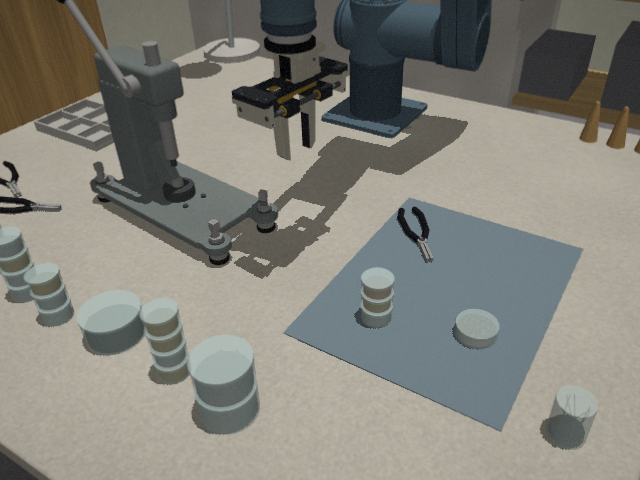

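View pics/s9c.png

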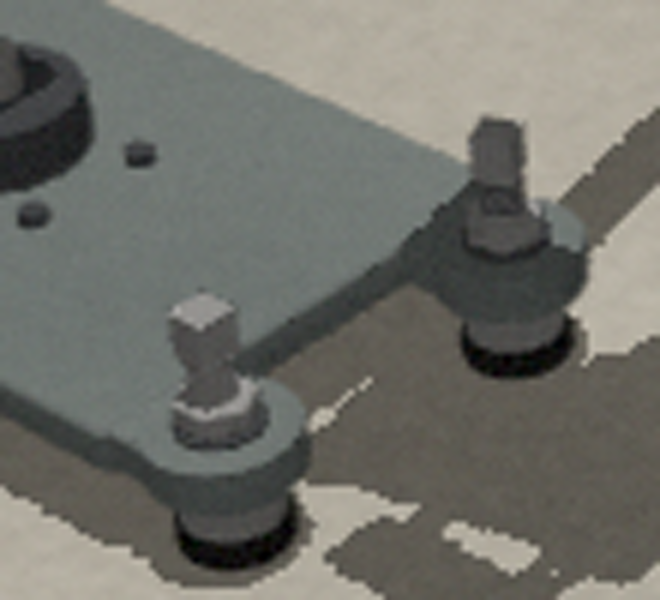

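View pics/t9c.png

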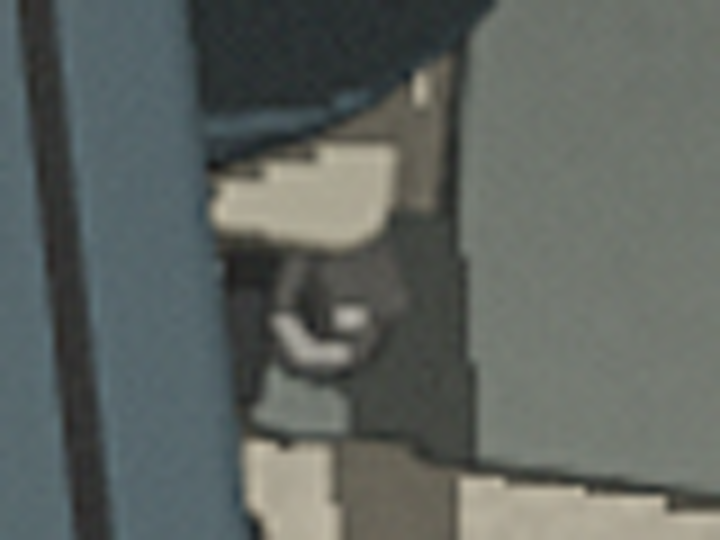

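The scene view shows the nut down on its lug at about (262,210) and the foot on the bench at (265,228). The press and everything on the mat are unchanged, and the arm is clear.

```bash
python3 -c "
from rig import robot
print(robot.job_done())"
```

```text
the job is handed in; nothing more can be done
None
```

I set the levelling screw and locked its jam nut, then handed the job in at about 12.4 s of the 67 s allowed.

- **Screw:** I turned it about 106° clockwise by its square head. The turning torque held near 0.1 N m, then climbed to about 0.5–0.57 N m. That is over the 0.45 N m (25 N) mark and under the 0.75 N m that would jack the press up.
- **Jam nut:** I turned it about 104° clockwise. It spun at about 0.07 N m, seated after roughly 45°, and was tightened to about 0.5 N m. The last two readings, 0.555 and 0.567, were just over the 0.55 upper end of "firm". I judged that to be sensor noise of about ±0.05, since the angle turned after seating implies about 0.49 N m.

**Checks**
- The wrist pictures show the screw's head at the same angle, within a few degrees, before and after the nut was tightened.
- When I let go, the screw head and the nut each sat about 5° behind the gripper's angle, which I took as play in the grip.
- The last scene picture shows the foot on the bench, the nut down on its lug and the press not shifted. The mat items look unmoved and the robot was touching nothing.
- The top and wrist cameras disagreed by about 3–4 mm on where the screw stood. I settled this by centring between the fingertips and by the side forces once gripped.
- I did not measure the foot's load directly after the nut was tightened. That it still bears rests on the torque readings and the unmoved screw head.

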